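Find the stiff call switch before the sorting shift

ROBOT

A 7-joint arm with a two-finger parallel gripper is mounted at the origin on the work surface. World frame = base frame: x ahead of the robot, y to its left, z up, the work surface at z = 0. Lengths are in mm, angles in rad, forces in N, time in s.
With the tool pointing down it reaches from about 425 to 950 mm from the base axis. Payload 16.7 kg.
Tool frame: the origin (TCP) lies on the centre line of the jaws, within the pads' length; the fingertips stand 25 mm ahead of it and the grasp point (between the pads) lies 6 mm ahead of it; z points along the fingers, y is the line along which they close (so a half turn about z gives the same grasp; the last joint's range is limited). The gripper opens to 94 mm and grips with 3 to 60 N. Pads are 16 mm wide; open, the fingers measure 119 mm over their backs; the gripper's body (75 mm by 177 mm) begins 78 mm behind the grasp point.
Start: joints at [1.048, 0.426, 0.074, 1.606, -0.034, 1.111, -0.067], TCP at [245.818, -628.609, 230.467] pointing down, gripper open.
Joint ranges: [-2.85, 2.85], [-0.5, 2.14], [-1.23, 1.37], [0.21, 2.46], [-1.02, 4.16], [0.16, 2.05], [-2.73, 2.73]. Speed limits (rad/s): [1.89, 1.89, 2.39, 2.39, 3.01, 3.01, 3.01].

INTERFACE

Orientations are given as a rotation vector (axis times angle).
In Python, from plant import * gives the robot as it stands.
- The arm moves only by the tool send_rows, never from a script. Its argument "targets" is a list of rows, each a list of 6 numbers: the shift along the tool's x, y, z in m, then the turn, a rotation vector about the tool's x, y, z in degrees. In form: [[tx, ty, tz, rx, ry, rz], ...]. A call has 1 to 20 rows; each row is the pose to reach, as a shift and turn from the pose commanded when the call began, along the tool's axes at that moment; what a row does not reach only later rows make up. A row lasts 1/12 s, in which the tool goes at most 41.7 mm and 7.16 degrees, less where a joint would pass 70% of its speed; a pose out of reach is approached as far as the arm can. A call with a gripper value outside its range is refused whole. "jaw" is the finger opening in m, from 0 to 0.094, set as the call begins (left out, the last holds). The fingers move at their own pace and stop on an object; the grip force is fixed at half the most. Time passes only in rows, so rows that repeat a pose let the fingers close. It gives the time, the measured TCP pose, the force, the opening and the grip force at its end, in the units of the state.
- state(): the state, without advancing time (a new reading comes with each control period).
- grab_frame(name): name is "scene" or "side" or "wrist"; returns (picture, depth): 384x512x3 uint8, red, green, blue; 384x512 float32, mm along the optical axis (not along the pixel's ray), 0 where there is no reading.
- camera_info(name): a dict with "K" (3x3 intrinsics, pixels), "k1" (the pictures are not rectified: a ray, as slopes to the right and down, at radius r is drawn at 1 + k1 r^2 times it, then the intrinsics apply), "view" (4x4, takes a point from world to camera coordinates). Camera axes: x right, y up, looking along -z (the intrinsics and any distortion apply to the point x, -y, -z); pixel columns grow to the right and rows downward; lengths in mm; the calibration is good to about 2 mm. A picture is of the moment at which its call begins: read the wrist's pose just before it. camera_info takes no time and is no camera call; for the wrist camera it gives the pose at the moment of the call.
- finish_job(): hands the job in; it is judged then, once.
The state is a dict: "t": time; "joint_pos": joint angles; "dq": joint speeds; "joint_efforts": joint torques, N m; "position": TCP position; "orientation": TCP orientation; "contact_force": force on the tool from outside, world axes, zero at the start; "ft_torque": the same for the moment, N m; "grip_width": opening from 0.0 (shut) to 1.0 (fully open); "gripper_force": force on a finger pad.
Only numpy, scipy, OpenCV 4.12 (cv2) and the standard library are available. Lean on these libraries where they do the work, as an engineer would, in place of code of your own. Each camera call takes 0.05 s, during which the arm holds its last target. There are 200 camera calls.

TASK

Three of the four call switches on the bean-sorting bench are good and one has gone stiff: press each blue cap straight down where it stands until it clicks (about 5 N) and stays in, but if it resists a steady 8 N or so without clicking, that is the stiff one; do not force it, and never press any cap harder than 14 N. Then take the stiff switch by its cream housing and set it down gently, upright and flat, inside the red tray, its cap still up. Leave the three good switches, clicked in, where they stand, and do not disturb the other things on the bench.

Things in the scene. Friction and masses are not known exactly. Their poses are not given: they have to be found in the camera images.
- switch1_mid (a point): Centre of the housing of one of four look-alike loose call switches: a cream box 64 (x) by 46 (y) by 42 mm high, 0.2 to 0.4 kg, standing on the bench, with a black collar (40 mm wide, 4 mm high) on top from which the blue cap rises. This point is 21 mm above its underside; z up, x along its 64 mm sides. Exactly one of the four is stiff; which, cannot be seen.
- cap1: Round blue cap of switch1, 32 mm wide, centred. Origin: centre of its flat top, 60 mm above the housing's underside when up (orange band shows round its foot), 55 mm when clicked in (band gone). A good cap gives nearly 4 mm up to 4.5 N, then clicks: the force drops and it sinks 5 mm and stays in. The stiff one yields 1 mm per 8 N, does not click below 20 N and springs back.
- latch1 (a joint): Latch of switch1, in m: 0 while up (however far the cap gives on its spring), 0.005 once clicked in; it does not come up again.
- switch2_mid (a point): Centre of the housing of one of four look-alike loose call switches: a cream box 64 (x) by 46 (y) by 42 mm high, 0.2 to 0.4 kg, standing on the bench, with a black collar (40 mm wide, 4 mm high) on top from which the blue cap rises. This point is 21 mm above its underside; z up, x along its 64 mm sides. Exactly one of the four is stiff; which, cannot be seen.
- cap2: Round blue cap of switch2, 32 mm wide, centred. Origin: centre of its flat top, 60 mm above the housing's underside when up (orange band shows round its foot), 55 mm when clicked in (band gone). A good cap gives nearly 4 mm up to 4.5 N, then clicks: the force drops and it sinks 5 mm and stays in. The stiff one yields 1 mm per 8 N, does not click below 20 N and springs back.
- latch2 (a joint): Latch of switch2, in m: 0 while up (however far the cap gives on its spring), 0.005 once clicked in; it does not come up again.
- switch3_mid (a point): Centre of the housing of one of four look-alike loose call switches: a cream box 64 (x) by 46 (y) by 42 mm high, 0.2 to 0.4 kg, standing on the bench, with a black collar (40 mm wide, 4 mm high) on top from which the blue cap rises. This point is 21 mm above its underside; z up, x along its 64 mm sides. Exactly one of the four is stiff; which, cannot be seen.
- cap3: Round blue cap of switch3, 32 mm wide, centred. Origin: centre of its flat top, 60 mm above the housing's underside when up (orange band shows round its foot), 55 mm when clicked in (band gone). A good cap gives nearly 4 mm up to 4.5 N, then clicks: the force drops and it sinks 5 mm and stays in. The stiff one yields 1 mm per 8 N, does not click below 20 N and springs back.
- latch3 (a joint): Latch of switch3, in m: 0 while up (however far the cap gives on its spring), 0.005 once clicked in; it does not come up again.
- switch4_mid (a point): Centre of the housing of one of four look-alike loose call switches: a cream box 64 (x) by 46 (y) by 42 mm high, 0.2 to 0.4 kg, standing on the bench, with a black collar (40 mm wide, 4 mm high) on top from which the blue cap rises. This point is 21 mm above its underside; z up, x along its 64 mm sides. Exactly one of the four is stiff; which, cannot be seen.
- cap4: Round blue cap of switch4, 32 mm wide, centred. Origin: centre of its flat top, 60 mm above the housing's underside when up (orange band shows round its foot), 55 mm when clicked in (band gone). A good cap gives nearly 4 mm up to 4.5 N, then clicks: the force drops and it sinks 5 mm and stays in. The stiff one yields 1 mm per 8 N, does not click below 20 N and springs back.
- latch4 (a joint): Latch of switch4, in m: 0 while up (however far the cap gives on its spring), 0.005 once clicked in; it does not come up again.
- red_tray: Red plastic repair tray, fixed on the bench: 170 (x) by 150 (y) by 28 mm high outside, walls 4 mm, floor 4 mm, empty. Origin at the centre of its underside, z up.
- steel_tray: Bystander: a steel tray of the same size as the red one, empty, fixed; on the other side. Origin under its centre.
- tape: Bystander: roll of yellow tape, 48 mm wide, 18 mm high, lying among the switches. Origin under its centre.
- screwdriver: Bystander: screwdriver lying beyond the switches.
- jar: Bystander: amber glass jar with white lid, 64 mm wide, 85 mm high, beyond the switches.
- bowl: Bystander: steel bowl, 100 mm wide, 45 mm high, beyond the switches.
- scoop: Bystander: spoon lying beyond the switches.
Things that resemble listed ones, but are neither listed nor needed, are in the scene too. Leave any purple or turquoise look-alike of the part that bears switch4_mid alone.

How it is judged:
By the outcome, as a careful person would: the job done as asked, in the order asked, and still so for the second after the job is handed in, with the robot touching nothing.
It also fails if it takes over 72 s, if anything falls off the work surface, if the arm or the gripper's body presses on something with over 40 N, if the wrist force passes 120 N, or if a joint passes its speed limit or range.

## Working session

There is one attempt and no reset: what is moved stays moved. The work goes in short steps, Python scripts to look and compute and a tool call to move; the robot and the scene stay as the last step left them, time stands still between calls to the robot, and variables do not carry over. Pictures are saved under pics/ and viewed, at most 10 in all, crops included, and the job is handed in when it is done.

Besides the shell and the picture viewer there is one more tool, called after "Request:" as name(argument=value, ...) on one line, values as JSON. send_rows: Moves the arm, as the interface text tells. Its arguments: {"type":"object","properties":{"targets":{"type":"array","items":{"type":"array","items":{"type":"number"}}},"jaw":{"type":"number"}},"required":["targets"]}

```bash
mkdir -p pics; python3 - <<'E'
from plant import *
import cv2, numpy as np
s=state(); print(s)
for n in("scene","side"):
    p,d=grab_frame(n); cv2.imwrite(f"pics/{n}0.png",p[:,:,::-1]); np.savez(f"{n}0.npz",p=p,d=d)
    c=camera_info(n); print(n,c)
E
```

```text
{'t': 0.0, 'joint_pos': array([ 1.0485012 ,  0.42673649,  0.07382518,  1.60663937, -0.03412489,
        1.11075826, -0.0670959 ]), 'dq': array([-2.52971939e-04, -1.72432104e-04,  2.39853167e-04,  5.75033695e-05,
        7.03469738e-04,  1.19656062e-03,  6.94746099e-04]), 'joint_efforts': array([ 4.48509636e-04, -9.35825729e+01,  3.66624422e+00, -4.54189074e+01,
       -4.89161164e-02,  2.02442642e-02,  1.55875937e-04]), 'position': array([ 245.6916869 , -628.25269589,  229.75752836]), 'orientation': array([-3.08595328e+00, -5.81943932e-01,  4.70064515e-04]), 'contact_force': array([ 0.56783961, -0.18418189,  0.28802304]), 'ft_torque': array([-0.02893179, -0.02999193, -0.03688095]), 'gripper_force': 0.0, 'grip_width': 1.0016934682201615}
scene {'K': array([[479.14516534,   0.        , 266.01921116],
       [  0.        , 479.14516534, 177.76491469],
       [  0.        ,   0.        ,   1.        ]]), 'k1': 0.012975087282490085, 'view': array([[ 8.76290873e-01,  4.81475057e-01, -1.72068133e-02,
        -4.99061483e+02],
       [-3.40282640e-01,  6.43811914e-01,  6.85356801e-01,
         1.24488053e+02],
       [ 3.41060157e-01, -5.94716730e-01,  7.28004107e-01,
        -1.52434499e+03],
       [ 0.00000000e+00,  0.00000000e+00,  0.00000000e+00,
         1.00000000e+00]])}
side {'K': array([[387.16905571,   0.        , 251.98116268],
       [  0.        , 387.16905571, 192.82207085],
       [  0.        ,   0.        ,   1.        ]]), 'k1': -0.05077497035301965, 'view': array([[-8.08516610e-01, -5.88101770e-01, -2.09093048e-02,
         4.45873762e+02],
       [ 4.05885283e-01, -5.83029947e-01,  7.03799132e-01,
        -2.52016438e+02],
       [-4.26096266e-01,  5.60546509e-01,  7.10091250e-01,
        -7.38836826e+02],
       [ 0.00000000e+00,  0.00000000e+00,  0.00000000e+00,
         1.00000000e+00]])}
```

View pics/scene0.png

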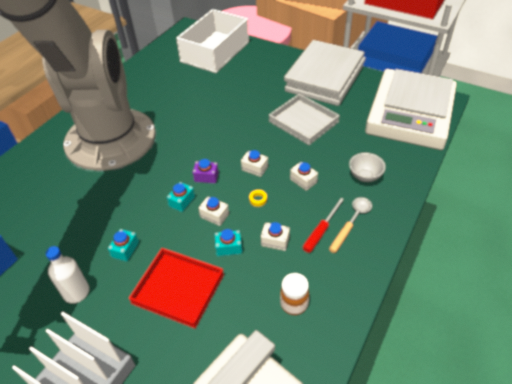

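View pics/side0.png

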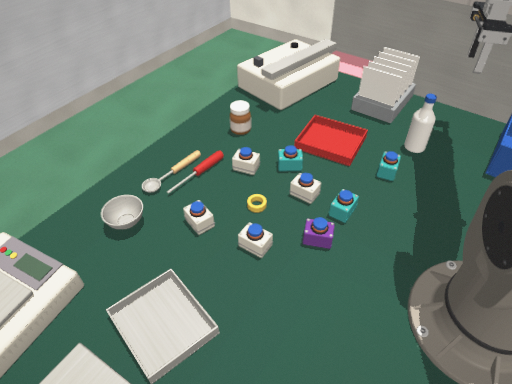

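The scene view shows four cream switches at about (213,208), (254,161), (304,174) and (275,235), with the red tray at (178,286). The side view shows the same four at (306,186), (255,238), (199,216) and (246,160), and the tray at (332,139). The turquoise and purple look-alikes are to be left alone.

```bash
cat > h.py <<'E'
import numpy as np, cv2
def rays(c,uv):
    """pixels -> camera slopes (undistorted)"""
    K,k=c["K"],c["k1"]
    q=cv2.undistortPoints(np.float64(uv).reshape(-1,1,2),K,np.array([k,0,0,0,0.]))
    return q.reshape(-1,2)
def toworld(c,uv,depth):
    q=rays(c,uv); d=np.asarray(depth,float)
    P=np.c_[q[:,0]*d,-q[:,1]*d,-d]; V=c["view"]
    return (P-V[:3,3])@V[:3,:3]
def onplane(c,uv,z):
    q=rays(c,uv); V=c["view"]; o=-V[:3,:3].T@V[:3,3]
    D=np.c_[q[:,0],-q[:,1],-np.ones(len(q))]@V[:3,:3]
    return o+D*((z-o[2])/D[:,2])[:,None]
def comps(m,amin):
    n,L,st,ce=cv2.connectedComponentsWithStats(m.astype(np.uint8))
    return [(L==i,st[i],ce[i]) for i in range(1,n) if st[i,4]>=amin]
def blue(p):
    h=cv2.cvtColor(p,cv2.COLOR_RGB2HSV); return (h[...,0]>102)&(h[...,0]<126)&(h[...,1]>150)&(h[...,2]>70)
def cream(p):
    h=cv2.cvtColor(p,cv2.COLOR_RGB2HSV); return (h[...,1]<75)&(h[...,2]>110)
def red(p):
    h=cv2.cvtColor(p,cv2.COLOR_RGB2HSV); return ((h[...,0]<6)|(h[...,0]>174))&(h[...,1]>180)&(h[...,2]>90)
E
python3 - <<'E'
from plant import camera_info
from h import *
np.set_printoptions(precision=1,suppress=True)
for n in("scene","side"):
    f=np.load(n+"0.npz");p,d=f["p"],f["d"];c=camera_info(n)
    v,u=np.mgrid[:384,:512]; W=toworld(c,np.c_[u.ravel(),v.ravel()],d.ravel()).reshape(384,512,3)
    cr=cream(p)
    for m,s,ce in comps(blue(p),25):
        xy=onplane(c,[ce],58)[0]
        if not(200<xy[0]<950 and abs(xy[1])<700): continue
        x,y=ce.astype(int); win=np.hypot(W[...,0]-xy[0],W[...,1]-xy[1])<45
        top=cr&win&(W[...,2]>34)&(W[...,2]<50)&(d>0)
        al=win&(W[...,2]>34)&(W[...,2]<50)
        capz=np.median(W[m][:,2])
        print(n,"blue",ce,s[4],"cap@58",xy[:2],"capdepth",np.median(W[m],0),"cream",top.sum(),end=" ")
        if top.sum()>30:
            r=cv2.minAreaRect(np.float32(W[top][:,:2])); print("rect",np.array(r[0]),np.array(r[1]),round(r[2],1),"z",np.median(W[top][:,2]))
        else: print()
    for m,s,ce in comps(red(p),300):
        Q=W[m&(d>0)]; 
        r=cv2.minAreaRect(np.float32(Q[(Q[:,2]>-5)&(Q[:,2]<35)][:,:2])); print(n,"red",ce,s[4],np.array(r[0]),np.array(r[1]),r[2],np.percentile(Q[:,2],[5,50,95]))
E
```

```text
scene blue [254.2 153.8] 64 cap@58 [475.  103.1] capdepth [475.6 100.6  60.7] cream 192 rect [477.1 101.6] [64.2 50.7] 1.7 z 41.89870518910202
scene blue [204.2 162.7] 74 cap@58 [367.4   5.4] capdepth [368.5   4.6  60.1] cream 27 
scene blue [304.5 166.5] 64 cap@58 [625.4 124.6] capdepth [626.5 122.1  60.5] cream 195 rect [625.7 121.7] [47.6 65.4] 73.1 z 42.508357905402974
scene blue [178.3 187.8] 80 cap@58 [ 359.2 -107.6] capdepth [ 361.1 -109.8   60.3] cream 5 
scene blue [212.6 201.7] 78 cap@58 [ 468.3 -105.3] capdepth [ 470.2 -106.9   60.7] cream 229 rect [ 468.1 -106.3] [49.6 65.4] 89.1 z 42.15113701605716
scene blue [275.  227.2] 89 cap@58 [ 652.5 -102.4] capdepth [ 652.9 -104.5   60.9] cream 270 rect [ 653.9 -102.9] [64.  48.9] 15.5 z 42.4532198113231
scene blue [226.8 234. ] 104 cap@58 [ 557.  -176.9] capdepth [ 557.5 -178.2   60.5] cream 12 
scene blue [119.6 236.4] 103 cap@58 [ 326.4 -308.1] capdepth [ 327.8 -309.2   60. ] cream 15 
scene blue [ 52.7 252.4] 152 cap@58 [ 215.2 -421. ] capdepth [ 306.1 -458.7  169.7] cream 0 
scene red [410.2   5.7] 802 [ 568.9 1179.3] [302. 
[... 663 characters left out ...]
06.2 177.4] 99 cap@58 [ 461.8 -105.9] capdepth [ 461.8 -104.8   59.3] cream 233 rect [ 463.6 -105.8] [47.4 65.2] 89.8 z 41.137546673757456
side blue [345.8 195.1] 113 cap@58 [ 354.4 -106.3] capdepth [ 353.9 -104.7   59.3] cream 17 
side blue [196.6 206.8] 112 cap@58 [618.2 123.3] capdepth [616.4 124.1  59.4] cream 234 rect [618.1 121.8] [46.4 64.8] 72.3 z 41.30158752070706
side blue [319.9 223.1] 139 cap@58 [362.3   4.1] capdepth [362.    5.1  59.2] cream 30 
side blue [255.  229.5] 134 cap@58 [468.7 100.6] capdepth [467.9 102.2  59.8] cream 305 rect [470.9 101.3] [64.7 45.3] 2.6 z 41.32515159843407
side red [331.2 139.3] 2017 [ 507.9 -335.3] [169.2 155.3] 6.2812066078186035 [ 0.5  4.3 25.9]
```

Request:
send_rows(targets=[[0.03,-0.03,-0.05,0,0,5],[0.395,-0.407,-0.06,0,0,21.4],[0.395,-0.407,-0.06,0,0,21.4],[0.395,-0.407,-0.06,0,0,21.4],[0.395,-0.407,-0.06,0,0,21.4],[0.395,-0.407,-0.06,0,0,21.4],[0.395,-0.407,-0.06,0,0,21.4],[0.395,-0.407,-0.06,0,0,21.4],[0.395,-0.407,-0.06,0,0,21.4],[0.395,-0.407,-0.06,0,0,21.4],[0.395,-0.407,-0.06,0,0,21.4],[0.395,-0.407,-0.06,0,0,21.4],[0.395,-0.407,-0.06,0,0,21.4],[0.395,-0.407,-0.06,0,0,21.4],[0.395,-0.407,-0.02,0,0,21.4],[0.395,-0.407,0.02,0,0,21.4],[0.395,-0.407,0.03,0,0,21.4],[0.395,-0.407,0.03,0,0,21.4],[0.395,-0.407,0.03,0,0,21.4]], jaw=0)

```text
t: 1.68
position: [465.6, -106.1, 201.3]
orientation: [-3.141, 0.002, 0.001]
contact_force: [-0.0, -0.4, 1.0]
grip_width: 0.007
gripper_force: 0.0
```

```bash
cat > w.py <<'E'
import sys
from plant import *
from h import *
np.set_printoptions(precision=1,suppress=True)
def wrist(name):
    c=camera_info("wrist"); s=state(); p,d=grab_frame("wrist"); cv2.imwrite(f"pics/{name}.png",p[:,:,::-1])
    v,u=np.mgrid[:384,:512]; W=toworld(c,np.c_[u.ravel(),v.ravel()],d.ravel()).reshape(384,512,3)
    print("tcp",s["position"],"t",round(s["t"],2),"F",s["contact_force"],"cam",-c["view"][:3,:3].T@c["view"][:3,3])
    for m,st,ce in comps(blue(p),150):
        g=m&(d>0); z=np.median(W[g][:,2]); e=cv2.minEnclosingCircle(np.argwhere(m)[:,::-1].astype(np.float32))
        print("blue",ce,st[4],"box",st[:4],"@60",onplane(c,[ce],60)[0],"depth pts",np.median(W[g],0))
    cr=cream(p)&(W[...,2]>36)&(W[...,2]<47)&(d>0)
    for m,st,ce in comps(cr,300):
        r=cv2.minAreaRect(np.float32(W[m][:,:2])); print("cream",ce,st[4],np.array(r[0]),np.array(r[1]),round(r[2],1),"z",np.median(W[m][:,2]))
    return c,p,d,W
if __name__=="__main__": wrist(sys.argv[1])
E
python3 w.py w1
```

```text
tcp [ 465.6 -106.1  201.3] t 1.68 F [-0.  -0.4  1. ] cam [ 535.7 -106.1  355.3]
blue [13.4 19.2] 237 box [ 0  0 21 34] @60 [616.3 105.8  60. ] depth pts [616.6 107.1  56.2]
blue [ 60.9 178.3] 156 box [ 45 166  23  31] @60 [476.   83.9  60. ] depth pts [475.8  85.3  56.7]
blue [264.5 189. ] 588 box [245 171  33  33] @60 [ 465.3 -111.5   60. ] depth pts [ 464.1 -112.    59.5]
blue [151.1 275.9] 318 box [141 265  24  23] @60 [373.1   5.2  60. ] depth pts [372.8   6.1  59.3]
cream [25.9 34.5] 1138 [616.1 114.5] [34.3 56.7] 71.1 z 41.38294692360985
cream [261.1   9.9] 1026 [ 625.4 -110.1] [20.5 48.8] 0.7 z 41.770099168834115
cream [ 63.6 174.8] 1593 [472.8  97.7] [64.4 46.6] 2.5 z 41.38063590983378
cream [260.4 181.2] 1631 [ 466.2 -108. ] [63.2 45.9] 0.7 z 41.50409166828852
```

View pics/w1.png

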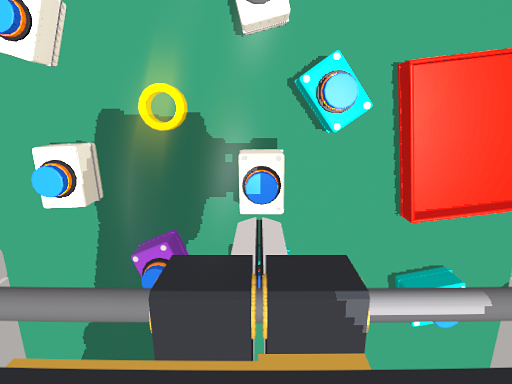

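The wrist view shows cream switch C at pixel (261,181), right under the closed jaws. Its housing measures 63 x 46 mm at (466,-108), agreeing with the fixed cameras. I'll press it first.

Request:
send_rows(targets=[[0,0.001,0.04,0,0,0],[0,0.001,0.075,0,0,0],[0,0.001,0.1,0,0,0],[0,0.001,0.11,0,0,0],[0,0.001,0.11,0,0,0],[0,0.001,0.11,0,0,0]])

```text
t: 2.23
position: [466.5, -107.1, 92.0]
orientation: [3.141, -0.002, 0.002]
contact_force: [0.8, 0.0, 0.1]
grip_width: 0.009
gripper_force: 0.0
```

```bash
python3 -c "
from plant import *
s=state();print(s['position'],s['contact_force'],s['dq'])"
```

```text
[ 466.54109162 -107.05552737   92.04636802] [0.76746623 0.00859209 0.07333108] [-1.25713548e-04 -2.09635906e-02 -2.80336478e-03 -7.57315501e-03
  1.02343408e-03 -5.64450756e-05  1.08434476e-03]
```

Request:
send_rows(targets=[[0,0,0.004,0,0,0],[0,0,0.006,0,0,0],[0,0,0.006,0,0,0],[0,0,0.006,0,0,0]])

```text
t: 2.57
position: [465.9, -106.8, 85.2]
orientation: [3.141, -0.001, 0.002]
contact_force: [0.5, -0.6, -0.1]
grip_width: 0.007
gripper_force: 0.2
```

Request:
send_rows(targets=[[0,0,0.0005,0,0,0],[0,0,0.001,0,0,0],[0,0,0.001,0,0,0],[0,0,0.001,0,0,0]])

```text
t: 2.9
position: [465.8, -106.8, 83.7]
orientation: [3.142, -0.001, 0.001]
contact_force: [1.5, -1.1, 2.9]
grip_width: 0.006
gripper_force: 1.0
```

Request:
send_rows(targets=[[0,0,0.0005,0,0,0],[0,0,0.001,0,0,0],[0,0,0.001,0,0,0],[0,0,0.001,0,0,0]])

```text
t: 3.23
position: [465.8, -106.8, 82.6]
orientation: [3.142, -0.001, 0.001]
contact_force: [2.9, -1.5, 3.0]
grip_width: 0.005
gripper_force: 1.7
```

Request:
send_rows(targets=[[0,0,0.0005,0,0,0],[0,0,0.001,0,0,0],[0,0,0.001,0,0,0]])

```text
t: 3.48
position: [465.1, -106.6, 81.3]
orientation: [-3.141, 0.001, 0.001]
contact_force: [0.4, 0.9, 0.3]
grip_width: 0.002
gripper_force: 0.0
```

Request:
send_rows(targets=[[0,0,0.0005,0,0,0],[0,0,0.001,0,0,0],[0,0,0.001,0,0,0]])

```text
t: 3.73
position: [465.0, -106.6, 80.1]
orientation: [-3.141, 0.001, 0.002]
contact_force: [-1.0, -0.5, 0.5]
grip_width: 0.003
gripper_force: 0.1
```

Request:
send_rows(targets=[[0,0,-0.03,0,0,0],[0.01,0,-0.07,0,0,0],[0.05,-0.003,-0.1,0,0,0],[0.085,-0.003,-0.12,0,0,0],[0.12,-0.003,-0.12,0,0,0],[0.16,-0.003,-0.12,0,0,0],[0.185,-0.003,-0.12,0,0,0],[0.185,-0.003,-0.12,0,0,0],[0.185,-0.003,-0.12,0,0,0],[0.185,-0.003,-0.12,0,0,0]])

```text
t: 4.57
position: [649.5, -103.8, 199.8]
orientation: [-3.141, 0.001, 0.002]
contact_force: [-0.6, 0.4, 0.3]
grip_width: 0.007
gripper_force: 0.0
```

```bash
python3 w.py w2; python3 - <<'E'
import cv2
from plant import grab_frame
p,_=grab_frame("scene"); a=cv2.resize(p[140:260,160:340,::-1],None,fx=4,fy=4); cv2.imwrite("pics/s2.png",a)
E
```

```text
tcp [ 649.5 -103.8  199.8] t 4.57 F [-0.6  0.4  0.3] cam [ 719.8 -103.7  353.7]
blue [260.5 186.8] 831 box [244 171  34  32] @60 [ 651.6 -105.4   60. ] depth pts [ 651.3 -104.9   59.6]
blue [ 34.4 214. ] 850 box [ 17 199  36  31] @60 [624.1 117.3  60. ] depth pts [623.7 117.7  59.4]
blue [ 77.4 341.8] 657 box [ 62 328  32  29] @60 [476.6  95.8  60. ] depth pts [475.8  96.6  59.3]
blue [258.4 344. ] 209 box [254 331  10  27] @60 [ 475.4 -103.4   60. ] depth pts [ 470.5 -102.9   54.1]
cream [259.6 180.2] 1599 [ 651.  -105.1] [64.3 45.8] 14.2 z 41.533462573903
cream [ 50.6 205. ] 1386 [622.7 119.8] [45.9 64.8] 72.5 z 41.33452182909781
cream [100.5 341.9] 388 [462.4  82.5] [25.7 51.7] 71.9 z 41.00154927943315
```

View pics/s2.png

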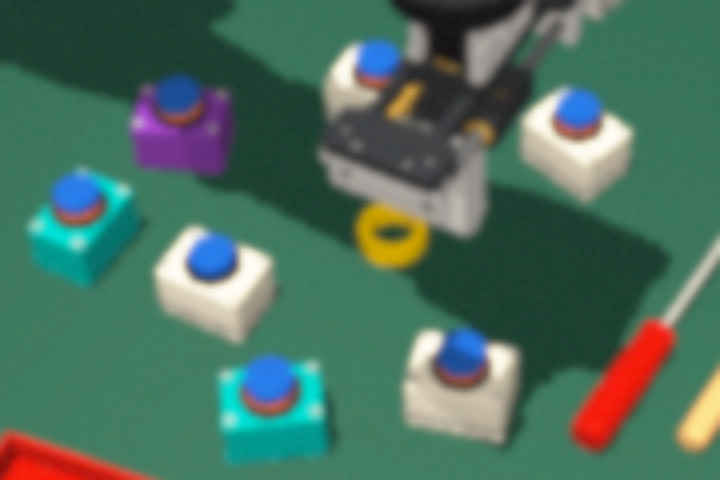

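The crop shows the orange band gone on C at crop (212,258) and still showing on the other three. C's cap depth reads 54 mm, so it clicked. D is under the tool at (651,-105).

Request:
send_rows(targets=[[0.001,0.001,0.04,0,0,0],[0.001,0.001,0.08,0,0,0],[0.001,0.001,0.1,0,0,0],[0.001,0.001,0.11,0,0,0],[0.001,0.001,0.112,0,0,0],[0.001,0.001,0.112,0,0,0],[0.001,0.001,0.112,0,0,0],[0.001,0.001,0.112,0,0,0]])

```text
t: 5.33
position: [652.4, -105.0, 90.4]
orientation: [3.141, -0.001, 0.004]
contact_force: [0.4, -0.8, -0.5]
grip_width: 0.004
gripper_force: 0.0
```

Request:
send_rows(targets=[[0,0,0.001,0,0,0],[0,0,0.0015,0,0,0],[0,0,0.0015,0,0,0],[0,0,0.0015,0,0,0]])

```text
t: 5.67
position: [651.5, -104.9, 87.2]
orientation: [-3.142, 0.001, -0.0]
contact_force: [0.5, -0.5, -0.5]
grip_width: 0.006
gripper_force: 0.0
```

Request:
send_rows(targets=[[0,0,0.0005,0,0,0],[0,0,0.001,0,0,0],[0,0,0.001,0,0,0],[0,0,0.001,0,0,0]])

```text
t: 6.0
position: [651.4, -104.8, 85.9]
orientation: [-3.142, 0.001, 0.0]
contact_force: [-1.0, 0.2, 0.5]
grip_width: 0.002
gripper_force: 0.0
```

Request:
send_rows(targets=[[0,0,0.0005,0,0,0],[0,0,0.001,0,0,0],[0,0,0.001,0,0,0],[0,0,0.001,0,0,0]])

```text
t: 6.33
position: [651.5, -104.9, 85.0]
orientation: [-3.142, 0.001, -0.0]
contact_force: [0.4, 0.3, 0.8]
grip_width: 0.003
gripper_force: 0.3
```

Request:
send_rows(targets=[[0,0,0.0005,0,0,0],[0,0,0.0005,0,0,0],[0,0,0.0005,0,0,0]])

```text
t: 6.58
position: [651.5, -104.8, 84.5]
orientation: [-3.142, 0.001, -0.0]
contact_force: [-0.3, -0.3, 0.7]
grip_width: 0.002
gripper_force: 0.6
```

Request:
send_rows(targets=[[0,0,0.0005,0,0,0],[0,0,0.001,0,0,0],[0,0,0.001,0,0,0],[0,0,0.001,0,0,0]])

```text
t: 6.92
position: [651.5, -104.9, 83.6]
orientation: [-3.142, 0.001, -0.0]
contact_force: [0.0, 0.6, 2.6]
grip_width: 0.005
gripper_force: 1.2
```

Request:
send_rows(targets=[[0,0,0.0003,0,0,0],[0,0,0.0005,0,0,0],[0,0,0.0005,0,0,0]])

```text
t: 7.17
position: [651.5, -104.8, 83.0]
orientation: [-3.141, 0.001, -0.0]
contact_force: [-0.3, 0.4, 2.7]
grip_width: 0.004
gripper_force: 1.5
```

Soft like a good one; continuing.

Request:
send_rows(targets=[[0,0,0.0005,0,0,0],[0,0,0.001,0,0,0],[0,0,0.001,0,0,0]])

```text
t: 7.42
position: [651.5, -104.9, 82.0]
orientation: [-3.142, 0.001, -0.0]
contact_force: [-0.0, -0.2, 3.5]
grip_width: 0.006
gripper_force: 2.1
```

Request:
send_rows(targets=[[0,0,0.0005,0,0,0],[0,0,0.001,0,0,0],[0,0,0.001,0,0,0]])

```text
t: 7.67
position: [651.3, -104.8, 80.6]
orientation: [-3.141, 0.001, 0.001]
contact_force: [-1.1, 0.2, -0.5]
grip_width: 0.003
gripper_force: 0.0
```

D clicked (force fell to zero after 3.5 N). Next is B at about (622,121).

Request:
send_rows(targets=[[0,0,-0.03,0,0,0],[0,-0.01,-0.07,0,0,0],[-0.01,-0.05,-0.09,0,0,0],[-0.029,-0.09,-0.1,0,0,0],[-0.029,-0.13,-0.1,0,0,0],[-0.029,-0.17,-0.1,0,0,0],[-0.029,-0.21,-0.1,0,0,0],[-0.029,-0.226,-0.1,0,0,0],[-0.029,-0.226,-0.1,0,0,0],[-0.029,-0.226,-0.1,0,0,0]])

```text
t: 8.5
position: [622.3, 122.5, 180.7]
orientation: [-3.141, -0.003, 0.001]
contact_force: [-0.4, 0.3, -0.2]
grip_width: 0.009
gripper_force: 0.0
```

```bash
python3 w.py w3
```

```text
tcp [622.3 122.5 180.7] t 8.5 F [-0.4  0.3 -0.2] cam [692.4 122.8 334.7]
blue [500.8 162. ] 710 box [487 145  25  35] @60 [652.1 -91.8  60. ] depth pts [651.2 -96.9  54.2]
blue [260.7 192.9] 942 box [243 176  36  34] @60 [623.3 120.9  60. ] depth pts [623.1 120.6  59.6]
blue [475.7 334.7] 759 box [459 321  34  29] @60 [ 474.  -100.2   60. ] depth pts [ 468.9 -105.4   54.1]
cream [130.5  42.8] 1632 [754.1 223.4] [99.2 64.8] 88.9 z 43.867359561167454
cream [488.1 158.1] 1487 [ 650.5 -101.3] [64.1 39.6] 13.6 z 41.397747962992305
cream [260.2 183.9] 1670 [622.3 121. ] [45.9 64.1] 72.7 z 41.479103743774125
cream [456.7 342.2] 463 [ 456.  -107.7] [46.2 41.9] 88.7 z 41.25504541249504
```

Request:
send_rows(targets=[[0,0.0015,0.04,0,0,0],[0,0.0015,0.075,0,0,0],[0,0.0015,0.09,0,0,0],[0,0.0015,0.094,0,0,0],[0,0.0015,0.094,0,0,0],[0,0.0015,0.094,0,0,0],[0,0.0015,0.094,0,0,0]])

```text
t: 9.13
position: [623.7, 119.4, 88.6]
orientation: [-3.141, 0.002, -0.003]
contact_force: [0.3, 0.4, 0.7]
grip_width: 0.005
gripper_force: 0.0
```

Request:
send_rows(targets=[[0,0,0.0005,0,0,0],[0,0,0.001,0,0,0],[0,0,0.001,0,0,0],[0,0,0.001,0,0,0]])

```text
t: 9.47
position: [622.8, 119.7, 86.4]
orientation: [-3.141, 0.001, -0.001]
contact_force: [-0.8, 0.9, -0.6]
grip_width: 0.008
gripper_force: 0.0
```

Request:
send_rows(targets=[[0,0,0.0005,0,0,0],[0,0,0.001,0,0,0],[0,0,0.001,0,0,0],[0,0,0.001,0,0,0]])

```text
t: 9.8
position: [622.7, 119.7, 85.0]
orientation: [-3.142, 0.001, -0.0]
contact_force: [0.3, -0.6, 1.0]
grip_width: 0.005
gripper_force: 0.3
```

Request:
send_rows(targets=[[0,0,0.0004,0,0,0],[0,0,0.0008,0,0,0],[0,0,0.0008,0,0,0],[0,0,0.0008,0,0,0]])

```text
t: 10.13
position: [622.7, 119.7, 84.3]
orientation: [-3.141, 0.001, -0.0]
contact_force: [-0.0, 0.2, 2.9]
grip_width: 0.003
gripper_force: 0.7
```

Request:
send_rows(targets=[[0,0,0.0003,0,0,0],[0,0,0.0005,0,0,0],[0,0,0.0005,0,0,0]])

```text
t: 10.38
position: [622.7, 119.7, 83.7]
orientation: [-3.141, 0.001, -0.0]
contact_force: [-0.6, 0.1, 1.5]
grip_width: 0.004
gripper_force: 1.0
```

Soft again.

Request:
send_rows(targets=[[0,0,0.0005,0,0,0],[0,0,0.001,0,0,0],[0,0,0.001,0,0,0]])

```text
t: 10.63
position: [622.7, 119.7, 82.7]
orientation: [-3.141, 0.001, -0.0]
contact_force: [-0.0, -0.7, 2.9]
grip_width: 0.005
gripper_force: 1.6
```

Request:
send_rows(targets=[[0,0,0.0005,0,0,0],[0,0,0.001,0,0,0],[0,0,0.001,0,0,0]])

```text
t: 10.88
position: [622.6, 119.7, 81.6]
orientation: [-3.142, 0.001, 0.0]
contact_force: [-0.3, -0.3, 0.6]
grip_width: 0.004
gripper_force: 0.0
```

Request:
send_rows(targets=[[0,0,0.0005,0,0,0],[0,0,0.001,0,0,0],[0,0,0.001,0,0,0]])

```text
t: 11.13
position: [622.4, 119.5, 80.4]
orientation: [3.141, -0.001, -0.001]
contact_force: [0.6, -0.4, -0.1]
grip_width: 0.004
gripper_force: 0.0
```

B clicked. A should be the stiff one, but it must be tested too.

Request:
send_rows(targets=[[0,0,-0.03,0,0,0],[-0.01,0,-0.07,0,0,0],[-0.05,0.018,-0.09,0,0,0],[-0.09,0.018,-0.1,0,0,0],[-0.13,0.018,-0.1,0,0,0],[-0.149,0.018,-0.1,0,0,0],[-0.149,0.018,-0.1,0,0,0],[-0.149,0.018,-0.1,0,0,0]])

```text
t: 11.8
position: [473.2, 101.6, 181.3]
orientation: [3.141, -0.001, 0.002]
contact_force: [1.7, -0.4, 0.2]
grip_width: 0.005
gripper_force: 0.0
```

```bash
python3 w.py w4
```

```text
tcp [473.2 101.6 181.3] t 11.8 F [ 1.7 -0.4  0.2] cam [543.  101.8 335.4]
blue [234.8  16.2] 1189 box [216   0  39  37] @60 [618.7 120.7  60. ] depth pts [620.3 121.1  54.7]
blue [261.9 193.4] 943 box [245 176  35  35] @60 [473.8  98.8  60. ] depth pts [473.6  98.7  59.7]
blue [480.9 198.7] 1011 box [462 182  39  34] @60 [ 468.8 -100.9   60. ] depth pts [ 467.1 -105.    54.4]
cream [234.5  38.6] 1561 [617.2 122.5] [45.8 54.8] 72.7 z 41.64030402266985
cream [491.   15.9] 825 [ 629.9 -101.2] [25.9 30.4] 11.4 z 41.50663389926982
cream [261.5 184.6] 1680 [473.   99.2] [64.2 45.7] 1.0 z 41.51849669686118
cream [470.2 192.7] 1796 [ 466.2 -107.3] [47.2 64.5] 89.8 z 41.51663248753229
```

A is at (473,99.5), yaw about 1.5°, and B's cap is in at 54.7 mm.

Request:
send_rows(targets=[[0,0.002,0.04,0,0,0],[0,0.002,0.075,0,0,0],[0,0.002,0.09,0,0,0],[0,0.002,0.094,0,0,0],[0,0.002,0.094,0,0,0],[0,0.002,0.094,0,0,0],[0,0.002,0.094,0,0,0],[0,0.002,0.094,0,0,0]])

```text
t: 12.52
position: [474.5, 100.0, 87.2]
orientation: [-3.141, 0.002, -0.001]
contact_force: [-0.3, -0.1, 0.8]
grip_width: 0.006
gripper_force: 0.0
```

Request:
send_rows(targets=[[0,0,0.0005,0,0,0],[0,0,0.001,0,0,0],[0,0,0.001,0,0,0],[0,0,0.001,0,0,0]])

```text
t: 12.85
position: [473.7, 99.8, 85.8]
orientation: [-3.141, 0.001, -0.0]
contact_force: [-0.1, 0.3, -1.1]
grip_width: 0.007
gripper_force: 0.0
```

Request:
send_rows(targets=[[0,0,0.0004,0,0,0],[0,0,0.0008,0,0,0],[0,0,0.0008,0,0,0],[0,0,0.0008,0,0,0]])

```text
t: 13.18
position: [473.8, 99.8, 85.1]
orientation: [-3.142, 0.001, -0.0]
contact_force: [-0.4, 0.6, 4.7]
grip_width: 0.004
gripper_force: 2.3
```

Request:
send_rows(targets=[[0,0,0.0003,0,0,0],[0,0,0.0003,0,0,0],[0,0,0.0003,0,0,0]])

```text
t: 13.43
position: [473.8, 99.8, 84.8]
orientation: [-3.142, 0.001, -0.0]
contact_force: [-2.2, -0.3, 5.8]
grip_width: 0.001
gripper_force: 3.3
```

```bash
python3 -c "
from plant import *
s=state();print(s['position'],s['contact_force'],s['gripper_force'])"
```

```text
[473.75106565  99.83614754  84.78147435] [-2.1736859  -0.30389466  5.83189574] 3.269303455017507
```

Request:
send_rows(targets=[[0,0,0.0003,0,0,0],[0,0,0.0003,0,0,0],[0,0,0.0003,0,0,0]])

```text
t: 13.68
position: [473.8, 99.8, 84.5]
orientation: [-3.142, 0.001, -0.0]
contact_force: [-1.6, -0.3, 8.2]
grip_width: 0.002
gripper_force: 4.1
```

Request:
send_rows(targets=[[0,0,0.0001,0,0,0],[0,0,0.0001,0,0,0],[0,0,0.0001,0,0,0]])

```text
t: 13.93
position: [473.8, 99.8, 84.5]
orientation: [-3.142, 0.001, -0.0]
contact_force: [-2.1, -1.0, 8.6]
grip_width: 0.0
gripper_force: 4.3
```

Resists a steady 8.6 N for over half a second without clicking, so A is the stiff one. Retreat, open, then grasp its housing.

Request:
send_rows(targets=[[0,0,-0.01,0,0,0],[0,0,-0.03,0,0,0],[0,0,-0.03,0,0,0]])

```text
t: 14.18
position: [474.8, 100.2, 117.1]
orientation: [-3.141, 0.001, -0.005]
contact_force: [1.1, -0.2, 0.8]
grip_width: 0.004
gripper_force: 0.0
```

Request:
send_rows(targets=[[0,0,0,0,0,-1.5],[0,0,0,0,0,-1.5],[0,0,0,0,0,-1.5],[0,0,0,0,0,-1.5],[0,0,0,0,0,-1.5],[0,0,0,0,0,-1.5],[0,0,0,0,0,-1.5],[0,0,0,0,0,-1.5],[0,0,0,0,0,-1.5],[0,0,0,0,0,-1.5]], jaw=0.094)

```text
t: 15.02
position: [473.6, 99.8, 114.2]
orientation: [-3.141, -0.04, 0.0]
contact_force: [0.5, 0.7, 0.7]
grip_width: 0.676
gripper_force: 0.0
```

```bash
python3 w.py w5
```

```text
tcp [473.6  99.8 114.2] t 15.02 F [0.5 0.7 0.7] cam [543.6 101.7 268.2]
blue [231.3   4.5] 363 box [211   0  42  12] @60 [606.6 119.7  60. ] depth pts [608.7 120.3  53.9]
blue [260.1 217. ] 1571 box [238 195  45  45] @60 [474.2  98.9  60. ] depth pts [474.1  98.9  59.7]
cream [225.2  24.9] 2103 [607.4 125.7] [46.2 33.6] 72.4 z 41.61586849424487
cream [259.7 204.6] 2723 [473.   98.9] [63.8 45.8] 2.0 z 41.5046463581817
cream [501.4 229.2] 1147 [465.3 -88.6] [64.1 16.5] 9.7 z 40.95842167175578
```

Request:
send_rows(targets=[[0,0.001,0,0,0,0],[0,0.001,0,0,0,0],[0,0.001,0,0,0,0],[0,0.001,0.02,0,0,0],[0,0.001,0.045,0,0,0],[0,0.001,0.065,0,0,0],[0,0.001,0.08,0,0,0],[0,0.001,0.084,0,0,0],[0,0.001,0.084,0,0,0],[0,0.001,0.084,0,0,0],[0,0.001,0.084,0,0,0],[0,0.001,0.084,0,0,0]])

```text
t: 16.07
position: [474.3, 98.9, 31.1]
orientation: [-3.141, -0.04, -0.002]
contact_force: [1.2, -0.6, -0.3]
grip_width: 1.0
gripper_force: 0.0
```

Request:
send_rows(targets=[[0,0,0,0,0,0],[0,0,0,0,0,0],[0,0,0,0,0,0],[0,0,0,0,0,0],[0,0,0,0,0,0],[0,0,0,0,0,0],[0,0,0,0,0,0],[0,0,0,0,0,0],[0,0,0,0,0,0],[0,0,0,0,0,0],[0,0,0,0,0,0],[0,0,0,0,0,0]], jaw=0.03)

```text
t: 17.07
position: [473.7, 98.8, 30.2]
orientation: [-3.141, -0.04, 0.0]
contact_force: [0.1, 0.6, -0.9]
grip_width: 0.486
gripper_force: 30.0
```

Request:
send_rows(targets=[[0,0,-0.005,0,0,0],[0,0,-0.02,0,0,0],[0,0,-0.045,0,0,0],[0,0,-0.075,0,0,0],[0.002,0.02,-0.1,0,0,-1],[0.004,0.045,-0.12,0,0,-1],[0.006,0.075,-0.12,0,0,-2],[0.008,0.11,-0.12,0,0,-2],[0.009,0.145,-0.12,0,0,-2],[0.011,0.18,-0.12,0,0,-3],[0.013,0.215,-0.12,0,0,-3],[0.015,0.25,-0.12,0,0,-4],[0.017,0.285,-0.12,0,0,-4],[0.019,0.32,-0.12,0,0,-5],[0.021,0.355,-0.12,0,0,-5],[0.023,0.385,-0.12,0,0,-5],[0.025,0.41,-0.12,0,0,-5],[0.026,0.425,-0.12,0,0,-5],[0.026,0.432,-0.12,0,0,-5],[0.026,0.434,-0.12,0,0,-5]])

```text
t: 18.73
position: [510.4, -334.8, 150.0]
orientation: [-3.136, -0.176, 0.001]
contact_force: [-0.6, 0.4, -3.4]
grip_width: 0.486
gripper_force: 30.0
```

```bash
python3 - <<'E'
from w import *
c,p,d,W=wrist("w6")
Q=W[red(p)&(d>0)]; Q=Q[(Q[:,2]>20)&(Q[:,2]<32)]; r=cv2.minAreaRect(np.float32(Q[:,:2])); print("tray",np.array(r[0]),np.array(r[1]),r[2])
s=state();print(s["grip_width"],s["gripper_force"])
E
```

```text
tcp [ 510.4 -334.8  150. ] t 18.73 F [-0.6  0.4 -3.4] cam [ 580.  -326.9  303.9]
blue [ 74.  127.5] 860 box [ 55 104  35  42] @60 [ 554.3 -188.    60. ] depth pts [ 553.7 -187.6   59.4]
blue [  6.8 220.3] 247 box [  0 205  14  34] @60 [ 472.5 -129.8   60. ] depth pts [ 469.  -122.4   49.8]
blue [258.8 267.5] 2838 box [223 241  72  48] @60 [ 454.5 -341.1   60. ] depth pts [ 516.  -333.9  179.4]
cream [ 9.5 16.1] 621 [ 632.5 -123.9] [21.  20.8] 14.2 z 41.18836992673065
cream [ 17.3 217.1] 1332 [ 466.2 -119.8] [26.9 64.4] 88.1 z 41.184682379402574
cream [476.7 230.4] 924 [ 500.6 -531.4] [23.8 89.9] 75.2 z 41.99995381387245
tray [ 512.5 -337.4] [168.8 150.1] 6.895279884338379
0.4862170428778315 29.963698983192444
```

View pics/w6.png

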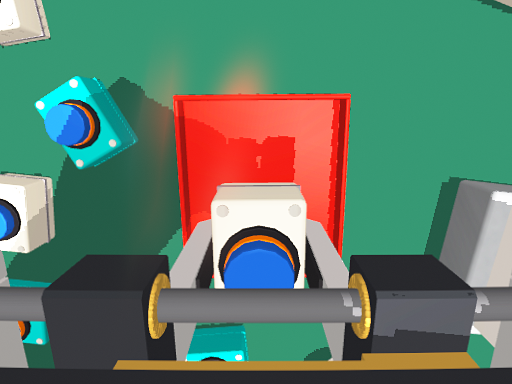

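The wrist view shows the switch held upright, orange band visible, at pixel (258,240). The tray is square beneath it, centred at (512,-337). Lowering.

Request:
send_rows(targets=[[0.001,0.002,0.02,0,0,0],[0.001,0.002,0.05,0,0,0],[0.001,0.002,0.08,0,0,0],[0.001,0.002,0.1,0,0,0],[0.001,0.002,0.108,0,0,0],[0.001,0.002,0.112,0,0,0],[0.001,0.002,0.113,0,0,0],[0.001,0.002,0.113,0,0,0],[0.001,0.002,0.113,0,0,0],[0.001,0.002,0.113,0,0,0]])

```text
t: 19.62
position: [512.5, -336.5, 38.4]
orientation: [3.136, 0.177, 0.002]
contact_force: [-0.2, 0.1, -2.9]
grip_width: 0.485
gripper_force: 30.0
```

Request:
send_rows(targets=[[0,0,0.0005,0,0,0],[0,0,0.001,0,0,0],[0,0,0.0015,0,0,0],[0,0,0.0015,0,0,0],[0,0,0.0015,0,0,0]])

```text
t: 20.03
position: [511.9, -336.3, 35.6]
orientation: [-3.137, -0.177, 0.0]
contact_force: [-0.6, -0.2, -3.9]
grip_width: 0.485
gripper_force: 30.0
```

Request:
send_rows(targets=[[0,0,0.0005,0,0,0],[0,0,0.0008,0,0,0],[0,0,0.0008,0,0,0],[0,0,0.0008,0,0,0]])

```text
t: 20.37
position: [511.9, -336.3, 34.8]
orientation: [-3.136, -0.177, 0.0]
contact_force: [-0.3, 0.7, -2.9]
grip_width: 0.49
gripper_force: 30.0
```

Request:
send_rows(targets=[[0,0,0.0005,0,0,0],[0,0,0.0005,0,0,0],[0,0,0.0005,0,0,0],[0,0,0.0005,0,0,0]])

```text
t: 20.7
position: [511.9, -336.2, 34.4]
orientation: [-3.136, -0.177, 0.0]
contact_force: [0.0, -0.7, -3.0]
grip_width: 0.486
gripper_force: 30.0
```

Request:
send_rows(targets=[[0,0,0.0004,0,0,0],[0,0,0.0004,0,0,0],[0,0,0.0004,0,0,0],[0,0,0.0004,0,0,0]])

```text
t: 21.03
position: [512.0, -336.3, 34.2]
orientation: [3.137, 0.177, 0.0]
contact_force: [-2.0, 2.0, 5.0]
grip_width: 0.488
gripper_force: 30.0
```

Contact with the tray floor. Release partway (staying clear of the tray walls) and lift off.

Request:
send_rows(targets=[[0,0,0,0,0,0],[0,0,0,0,0,0],[0,0,0,0,0,0],[0,0,0,0,0,0],[0,0,0,0,0,0],[0,0,0,0,0,0],[0,0,0,0,0,0],[0,0,0,0,0,0]], jaw=0.068)

```text
t: 21.7
position: [511.9, -336.3, 34.0]
orientation: [-3.137, -0.177, 0.0]
contact_force: [-0.2, 0.4, -1.2]
grip_width: 0.723
gripper_force: 0.0
```

Request:
send_rows(targets=[[0,0,-0.01,0,0,0],[0,0,-0.03,0,0,0],[0,0,-0.06,0,0,0],[0,0,-0.1,0,0,0],[0,0,-0.14,0,0,0],[0,0,-0.16,0,0,0],[0,0,-0.16,0,0,0],[0,0,-0.16,0,0,0],[0,0,-0.16,0,0,0]])

```text
t: 22.45
position: [511.5, -336.1, 193.8]
orientation: [-3.136, -0.177, 0.001]
contact_force: [-0.6, 0.0, 0.4]
grip_width: 0.722
gripper_force: 0.0
```

```bash
python3 w.py w7; python3 - <<'E'
import cv2
from plant import grab_frame
p,_=grab_frame("side"); cv2.imwrite("pics/side7.png",cv2.resize(p[100:270,150:420,::-1],None,fx=2.9,fy=2.9))
E
```

```text
tcp [ 511.5 -336.1  193.8] t 22.45 F [-0.6  0.   0.4] cam [ 581.1 -328.2  347.8]
blue [23.2 13.7] 244 box [ 0  0 33 24] @60 [ 640.8 -122.6   60. ] depth pts [ 641.8 -118.2   50.7]
blue [ 95.8 124.7] 878 box [ 77 106  36  36] @60 [ 555.3 -184.2   60. ] depth pts [ 554.7 -184.    59.5]
blue [259.4 191.1] 872 box [243 174  34  34] @60 [ 511.  -336.7   60. ] depth pts [ 511.8 -336.5   63.7]
blue [ 35.8 203.8] 234 box [ 16 192  29  32] @60 [ 474.4 -125.6   60. ] depth pts [ 472.6 -121.2   50.5]
cream [30.6 30.8] 1316 [ 636.6 -109.8] [35.7 46.6] 13.6 z 41.46729986282823
cream [259.  183.3] 1585 [ 511.7 -336.2] [63.1 45.3] 6.6 z 45.439056809108855
cream [ 37.1 200.9] 1565 [ 465.9 -108.6] [64.6 47.2] 0.5 z 41.34225990164217
cream [452.4 211.3] 656 [ 514.1 -541.1] [ 48.1 102.5] 53.7 z 42.0941458380949
```

View pics/side7.png

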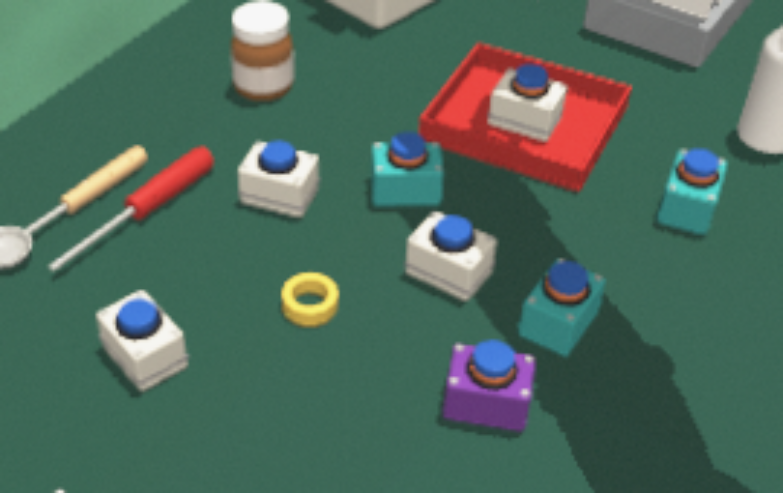

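View pics/w7.png

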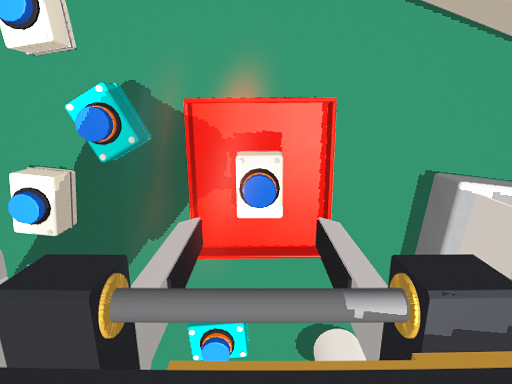

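The side view shows the stiff switch flat in the tray at crop (528,105), band still visible. The three good switches stand clicked in at (278,175), (452,255) and (140,340). The wrist view shows the switch centred in the tray at (259,183), with its top at 63.7 mm against an expected 64.

```bash
python3 -c "
from plant import *
print(finish_job())"
```

```text
the job is handed in; nothing more can be done
None
```

The three good switches are clicked in where they stood, and the stiff one, which held a steady 8.6 N without clicking, is upright in the red tray with its cap up; the job is handed in.

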